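Pack the board-rework kit into its shadow-foam tray

TASK

Pack the board-rework kit into its foam tray: the blue-flanged solder reel, the flux jar (black cap), the solder-paste jar (white cap, green band) and the UV torch, each fully down in its own fitting cutout, reel and jars upright. The thermal-grease jar (red cap) was left in the paste jar's cutout by mistake: take it out and stand it upright on the desk or on the flat blue mat. The black loupe is not part of the kit: leave it where it stands.

Things in the scene. Friction and masses are not known exactly. Their poses are not given: they have to be found in the camera images.
- solder_reel: Reel of solder wire with blue flanges, standing on one flange: 54 mm diameter, 34 mm high, 0.17 to 0.31 kg. Origin at the centre of its underside, z up along its axis. Stands loose on the bare desk, to the right of the tray. Round it: two thin black cables flat on the desk (up to 6 mm high) and the laptop's base (22 mm high), which may come within 25 mm of things.
- flux_jar: White jar with a black screw cap: 48 mm diameter, 34 mm high, 0.06 to 0.10 kg. Origin at the centre of its underside, z up along its axis. Stands loose on the bare desk, to the right of the tray.
- paste_jar: Jar with a white screw cap and a green band: 40 mm diameter, 45 mm high, 0.07 to 0.13 kg. Origin at the centre of its underside, z up along its axis. Stands loose on the bare desk, to the right of the tray.
- torch_mid (a point): Middle of the UV torch: a dark grey round bar with flats, 23 mm thick, 98 mm long, 0.075 kg, lying loose on the bare desk to the right of the tray. The point is on its axis, 11.5 mm above what it lies on, midway along it; its y axis runs along the torch, z up. Either end may point either way in the slot.
- grease_jar: Small white jar with a red screw cap: 33 mm diameter, 28 mm high, 0.06 kg. Origin at the centre of its underside, z up. At the start it stands in the paste jar's cutout, up to 5 mm off centre each way, its top 14 mm above the foam. Any free flat place on the desk or the 3 mm thick blue mat will do for it, such as a spot from which a kit item was just taken.
- loupe: Black eye loupe, an open-topped black cylinder: 43 mm diameter, 26 mm high, 0.06 kg. Origin at the centre of its underside, z up along its axis. Stands loose on the bare desk among the kit's things. Not part of the kit; must stay.
- reel_foam: Charcoal foam insert of the kit tray, 88.5 x 88.5 x 20 mm, with a round cutout in its middle for the solder reel: 64 mm diameter, blue floor, 14 mm deep. Origin: centre of its underside, 7 mm above the desk; cutout floor 6 mm, foam top 20 mm above the origin; z up, y along the tray. Three such inserts lie in a row 90 mm apart, in any order.
- flux_foam: Charcoal foam insert of the kit tray, 88.5 x 88.5 x 20 mm, with a round cutout in its middle for the flux jar: 58 mm diameter, white floor, 14 mm deep. Origin: centre of its underside, 7 mm above the desk; cutout floor 6 mm, foam top 20 mm above the origin; z up, y along the tray. Three such inserts lie in a row 90 mm apart, in any order.
- paste_foam: Charcoal foam insert of the kit tray, 88.5 x 88.5 x 20 mm, with a round cutout in its middle for the paste jar (at the start the red-capped jar is in it): 50 mm diameter, green floor, 14 mm deep. Origin: centre of its underside, 7 mm above the desk; cutout floor 6 mm, foam top 20 mm above the origin; z up, y along the tray. Three such inserts lie in a row 90 mm apart, in any order.
- torch_foam: Charcoal foam strip along the tray's near side, 55.5 (x) x 268.5 (y) x 20 mm, 73 mm from the square inserts' row. Slot in its middle for the torch: 33 (x) x 110 (y) mm, yellow floor, 10 mm deep. Origin: centre of its underside, 7 mm above the desk; slot floor 10 mm, foam top 20 mm above it. The grey steel tray (276 x 152 mm) is fixed; its rim is 28.5 mm above the desk, a bow handle at each end.
Things that resemble listed ones, but are neither listed nor needed, are in the scene too. Leave any orange look-alike of the paste_jar alone.

How it is judged:
At the end, for the whole second after the job is handed in: Reel, flux and paste jar upright in their own round cutouts (within 10 mm of centre, on the floor within 4 mm), torch down in its slot (within 13 mm, 0.17 rad), grease jar upright on desk or mat, loupe upright within 20 mm of its start; all at rest (horizontal distance between solder_reel and reel_foam below 0.01 m and z of solder_reel in the frame of reel_foam between 0.002 and 0.01 m and angle between each of solder_reel, flux_jar, paste_jar, grease_jar, loupe's own z axis and vertical below 0.12 rad and linear speed of each of solder_reel, flux_jar, paste_jar, grease_jar below 0.02 m/s and horizontal distance between flux_jar and flux_foam below 0.01 m and z of flux_jar in the frame of flux_foam between 0.002 and 0.01 m and horizontal distance between paste_jar and paste_foam below 0.01 m and z of paste_jar in the frame of paste_foam between 0.002 and 0.01 m and horizontal distance between torch_mid and torch_foam below 0.013 m and z of torch_mid in the frame of torch_foam between 0.017 and 0.0255 m and angle between the y axis of torch_mid and the y axis of torch_foam, either way round below 0.17 rad and height (world z) of grease_jar between -0.004 and 0.0065 m and distance of loupe from where it was at the start of the episode below 0.02 m); the robot touches nothing.
It fails at once if the loupe, which is not part of the kit, is shifted by more than 30 mm (distance of loupe from where it was at the start of the episode above 0.03 m).
It also fails if it takes over 112 s, if anything falls off the work surface, if the arm or the gripper's body presses on something with over 40 N, if the wrist force passes 120 N, or if a joint passes its speed limit or range.

ROBOT

A 7-joint arm with a two-finger parallel gripper is mounted at the origin on a cart in front of the work surface, level with it; the furniture and walls round the work are solid. World frame = base frame: x ahead of the robot, y to its left, z up, the work surface at z = 0. Lengths are in m, angles in rad, forces in N, time in s.
With the tool pointing down it reaches from about 0.35 to 0.9 m from the base axis. Payload 8.1 kg.
Tool frame: the origin (TCP) lies on the centre line of the jaws, within the pads' length; the fingertips stand 17 mm ahead of it and the grasp point (between the pads) lies 2 mm behind it (tips_ahead is the distance from the TCP to the fingertips, in m); z points along the fingers, y is the line along which they close (so a half turn about z gives the same grasp; the last joint's range is limited). The gripper opens to 92 mm and grips with 3 to 60 N. Pads are 19 mm wide; open, the fingers measure 130 mm over their backs; the gripper's body (75 mm by 190 mm) begins 47 mm behind the grasp point.
Start: joints at [-1.395, 0.434, 0.025, 1.573, -0.012, 1.134, -0.075], TCP at [0.172, 0.601, 0.244] pointing down, gripper open.
Joint ranges: [-2.62, 2.62], [-0.44, 2.09], [-1.27, 1.32], [0.08, 2.57], [-1.32, 4.46], [0.12, 2], [-2.74, 2.74]. Speed limits (rad/s): [2.22, 2.22, 3.01, 3.01, 3.14, 3.14, 3.14].

INTERFACE

Orientations are given as a unit quaternion [x, y, z, w].
In Python, from cell import * gives the robot as it stands.
- The arm moves only by the tool creep_tool, called after "Call:" as name(argument=value, ...) on one line, values as JSON. Schema: {"type":"object","properties":{"offsets":{"type":"object","properties":{"moves":{"type":"array","items":{"type":"array","items":{"type":"number"},"minItems":7,"maxItems":7},"minItems":1,"maxItems":12}},"additionalProperties":false,"required":["moves"]},"squeeze":{"type":"number"},"only":{"type":"string"},"quiet":{"type":"boolean"},"lines":{"type":"string"}},"required":["offsets"],"additionalProperties":false}. offsets is an object whose key "moves" holds a list of rows, 1 to 12 of them, each of 7 numbers: the finger opening in m, then dx, dy, dz in shares of 80 cm (1.0 is 80 cm), then a rotation vector rx, ry, rz in parts of the range, where 1.0 means 2 rad; each row is the pose to reach, as a shift and turn from the pose commanded when the call began, along the tool's axes at that moment; what a row does not reach only later rows make up. A row lasts 1/8 s, in which the tool goes at most 0.0625 m and 0.188 rad, less where a joint would pass 70% of its speed; a pose out of reach is approached as far as the arm can. The fingers move at their own pace and stop on an object; squeeze is the grip in N (left out, the last holds). Time passes only in rows, so rows that do not move let the fingers close. The tool returns the time, the measured TCP pose, the force, the opening and the grip force at its end. only (a regular expression) keeps the lines of the reply that match it, lines (a string "A,B") keeps lines A to B, and quiet returns only ok. A shift or turn number past 1, either way, is cut back to 1. Input that does not fit is refused with a message, and nothing moves.
- get_state(): the state, without advancing time (a new reading comes with each control period).
- capture(name): name is "scene" or "top" or "wrist"; returns a dict with "color" (480x640x3 uint8, red, green, blue), "mtx" (3x3 intrinsics, pixels), "k1" (the pictures are not rectified: a ray, as slopes to the right and down, at radius r is drawn at 1 + k1 r^2 times it, then the intrinsics apply), "R" (3x3) and "t" (3): a world point X has camera coordinates R X + t. Camera axes: x right, y down, z forward; pixel columns grow to the right and rows downward; lengths in m; the calibration is good to about 2 mm. A picture is of the moment at which its call begins. There is no depth.
- sign_off(): hands the job in; it is judged then, once.
The state is a dict: "time_s": time; "joints": joint angles; "qvel": joint speeds; "joint_efforts": joint torques, N m; "eef_pos": TCP position; "tool_rot": TCP orientation; "ft_force": force on the tool from outside, world axes, zero at the start; "ft_torque": the same for the moment, N m; "opening": finger opening in m; "grasp_force": force on a finger pad.
Only numpy, scipy, OpenCV 4.12 (cv2) and the standard library are available. Lean on these libraries where they do the work, as an engineer would, in place of code of your own. Each camera call takes 0.05 s, during which the arm holds its last target. There are 200 camera calls.

## Working session

There is one attempt and no reset: what is moved stays moved. The work goes in short steps, Python scripts to look and compute and a tool call to move; the robot and the scene stay as the last step left them, time stands still between calls to the robot, and variables do not carry over. Pictures are saved under pics/ and viewed, at most 14 in all, crops included, and the job is handed in when it is done.

```bash
ls; mkdir -p pics; cat > h.py <<'E'
from cell import *
import numpy as np, cv2
def snap(n,f=None):
    c=capture(n)
    if f: cv2.imwrite('pics/'+f,c['color'][:,:,::-1])
    return c
def ray(c,u,v):
    K=np.array(c['mtx']);k=c['k1']
    p=np.array([(u-K[0,2])/K[0,0],(v-K[1,2])/K[1,1]])
    q=p.copy()
    for _ in range(20): q=p/(1+k*(q@q))
    R=np.array(c['R']);d=R.T@np.r_[q,1];o=-R.T@np.array(c['t'])
    return o,d/np.linalg.norm(d)
def onz(c,u,v,z):
    o,d=ray(c,u,v);return o+d*(z-o[2])/d[2]
def proj(c,X):
    p=np.array(c['R'])@np.array(X)+np.array(c['t']);q=p[:2]/p[2];q=q*(1+c['k1']*(q@q));K=np.array(c['mtx'])
    return K[0,0]*q[0]+K[0,2],K[1,1]*q[1]+K[1,2]
def tri(r1,r2):
    (a,d),(b,e)=r1,r2
    s=np.linalg.lstsq(np.c_[d,-e],b-a,rcond=None)[0]
    P,Q=a+s[0]*d,b+s[1]*e
    return (P+Q)/2,np.linalg.norm(P-Q)
E
python3 - <<'E'
from h import *
import pickle
np.set_printoptions(precision=4,suppress=True)
d={}
for n in('scene','top','wrist'):
    c=snap(n,n+'0.png');d[n]=c
    R=np.array(c['R']);print(n,-R.T@np.array(c['t']),R[2],c['mtx'][0][0],c['k1'])
pickle.dump(d,open('c0.pkl','wb'))
s=get_state();print(s['eef_pos'],s['tool_rot'],s['opening'],s['time_s'])
E
```

```text
pics
scene [-0.3887 -0.463   0.7849] [ 0.7307  0.36   -0.5801] 553.2353660330168 -0.05155375062675007
top [0.3261 0.0068 1.1602] [ 0.1959 -0.0053 -0.9806] 462.91139843173033 -0.057838729823997105
wrist [0.1026 0.62   0.3834] [ 0.2555 -0.0739 -0.964 ] 362.370946925117 -0.05968020455266612
[0.172  0.6005 0.2431] [ 0.139   0.9903 -0.0006 -0.    ] 0.09190983238790765 0.15
```

View pics/top0.png

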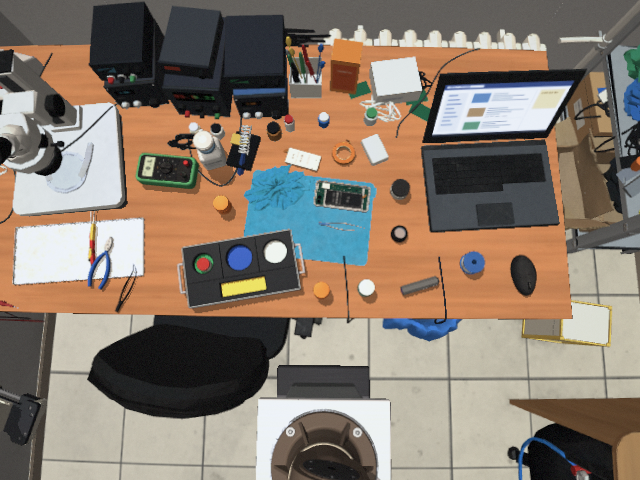

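View pics/scene0.png

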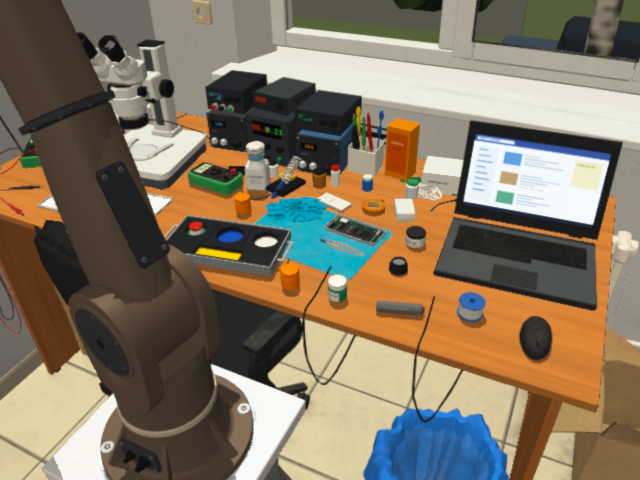

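The top view shows the tray around (240,268): the red jar is in the green cutout at (203,265), the reel cutout is blue at (239,257), the flux cutout is white at (274,252), and the torch slot is yellow at (244,287).

Candidates:
- **Reel:** the only one is at (473,263).
- **Flux jar:** either (401,187), or the open black cylinder at (400,234). The second should be the loupe.
- **Paste jar:** (367,288), white cap with a green band, fits the description. The jar at (371,115) has a green cap, and (321,290) and (221,204) are orange look-alikes.
- **Torch:** (420,286).

I'll confirm these in a crop and measure from both views.

```bash
python3 - <<'E'
from h import *
import pickle
np.set_printoptions(precision=4,suppress=True)
d=pickle.load(open('c0.pkl','rb'))
s=cv2.resize(d['scene']['color'][215:335,270:550],None,fx=2.8,fy=2.8,interpolation=cv2.INTER_CUBIC)
t=cv2.resize(d['top']['color'][165:310,300:500],None,fx=2,fy=2,interpolation=cv2.INTER_CUBIC)
H=np.zeros((590,784,3),np.uint8);s=s[:,:784];H[:s.shape[0],:s.shape[1]]=s
t=t[:590-s.shape[0]] if t.shape[0]+s.shape[0]>590 else t
H[s.shape[0]:s.shape[0]+t.shape[0],:t.shape[1]]=t
cv2.imwrite('pics/crop1.png',H[:,:,::-1])
def blobs(c,lo,hi,box,amin=15):
    x0,y0,x1,y1=box
    hsv=cv2.cvtColor(c['color'],cv2.COLOR_RGB2HSV)
    m=cv2.inRange(hsv,np.array(lo),np.array(hi));M=np.zeros_like(m);M[y0:y1,x0:x1]=m[y0:y1,x0:x1]
    n,l,st,ce=cv2.connectedComponentsWithStats(M)
    return [(ce[i].round(1),st[i][:5]) for i in range(1,n) if st[i][4]>=amin]
T,S=d['top'],d['scene']
W=((0,0,170),(180,50,255));B=((100,120,40),(130,255,255));K=((0,0,0),(180,255,60));Y=((22,120,120),(35,255,255));G=((40,80,50),(85,255,255))
for nm,c,col,box in [('reelT',T,B,(455,245,490,280)),('reelS',S,B,(450,285,495,330)),('pasteT',T,W,(350,272,385,302)),('pasteS',S,W,(320,270,355,310)),
 ('fluxT',T,K,(385,172,418,207)),('fluxS',S,K,(400,220,432,255)),('loupeT',T,K,(385,220,412,248)),('loupeS',S,K,(385,250,412,280)),
 ('torchT',T,((0,0,0),(180,90,125)),(395,270,441,300)),('torchS',S,((0,0,0),(180,90,125)),(368,290,427,322)),
 ('slotT',T,Y,(210,270,280,305)),('slotS',S,Y,(185,240,250,265)),('cutBT',T,B,(220,240,258,275)),('cutBS',S,B,(210,225,250,250)),
 ('cutWT',T,W,(257,235,293,270)),('cutWS',S,W,(245,230,285,252)),('redT',T,((0,120,80),(8,255,255)),(190,250,220,280)),('greenT',T,G,(185,245,222,285)),('redS',S,((0,120,80),(8,255,255)),(180,215,212,240))]:
    for b in blobs(c,*col,box): print(nm,*b)
E
```

```text
reelT [473.4 261.9] [464 252  20  22 333]
reelS [471.9 301.1] [460 293  25  17 341]
pasteT [366.3 286.8] [359 279  16  17 205]
pasteS [336.9 280.8] [328 275  19  13 186]
fluxT [400.2 187.8] [392 179  17  18 233]
fluxS [415.7 232.6] [407 227  18  12 179]
loupeT [397.6 235.1] [391 226  16  16  91]
loupeS [398.2 268.2] [390 258  17  17 178]
torchT [419.3 285.3] [401 277  38  18 338]
torchS [399.4 308. ] [376 302  48  13 449]
slotT [243.6 286.5] [222 277  45  20 561]
slotS [218.2 253.4] [195 248  46  12 312]
cutBT [239.1 257.3] [227 245  25  26 514]
cutBS [230.2 236. ] [217 230  27  13 257]
cutWT [275.1 251.8] [265 241  22  22 372]
cutWS [265.5 241.6] [255 237  22  10 165]
redT [202.8 263.8] [197 258  13  13 129]
greenT [202.8 261.9] [194 254  20  20 120]
redS [195.1 225.5] [189 221  14  10 111]
```

View pics/crop1.png

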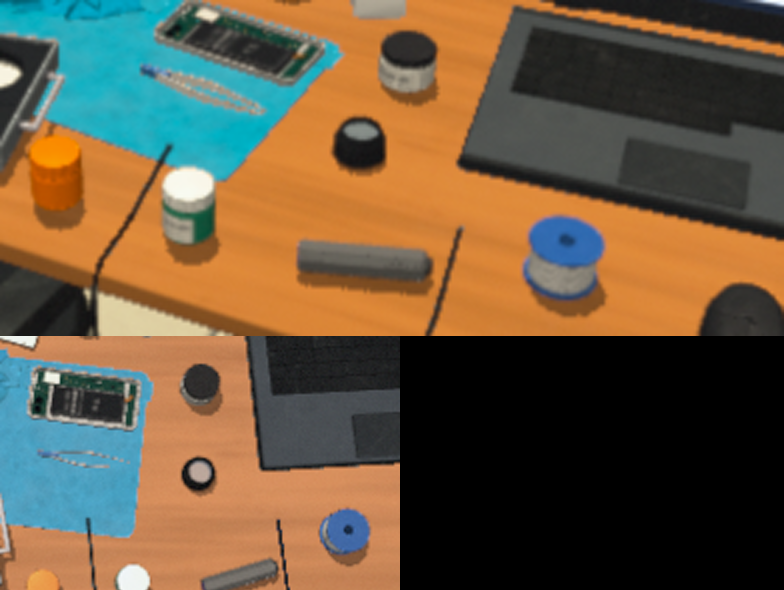

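The crop confirms the identities. The flux jar (crop 408,60) has a black cap and white body, the loupe (360,142) is open-topped and black, and the paste jar (188,205) has a white cap and green band. The torch is at (365,260) and the reel at (563,257). Next I triangulate.

```bash
python3 - <<'E'
from h import *
import pickle
np.set_printoptions(precision=4,suppress=True)
d=pickle.load(open('c0.pkl','rb'));T,S=d['top'],d['scene']
for n,t,s,z in [('reel',(473.5,262),(472,299),.034),('paste',(366.5,287),(337,280),.045),('flux',(400.2,187.8),(415.7,231.5),.034),('loupe',(399.5,234),(398.5,264),.026),('torch',(419.5,285.5),(399.5,307.5),.016),
 ('slot',(243.8,286.7),(218,253.7),.017),('cutB',(239.2,257.6),(230.3,236.3),.013),('cutW',(275.5,251.7),(265.6,241.7),.013),('red',(203,264),(195.5,224.8),.041)]:
    P,e=tri(ray(T,*t),ray(S,*s)); print(n,P,'miss',round(e,4),'planeT',onz(T,*t,z)[:2],'planeS',onz(S,*s,z)[:2])
# torch axis from top minAreaRect, tray angle
hsv=cv2.cvtColor(T['color'],cv2.COLOR_RGB2HSV)
def ends(lo,hi,box,z):
    x0,y0,x1,y1=box;m=cv2.inRange(hsv,np.array(lo),np.array(hi))[y0:y1,x0:x1]
    m=cv2.morphologyEx(m,cv2.MORPH_OPEN,np.ones((3,3)))
    p=np.argwhere(m)[:,::-1]+[x0,y0]
    W=np.array([onz(T,*q,z)[:2] for q in p]);c=W.mean(0);w,v=np.linalg.eigh(np.cov((W-c).T));a=(W-c)@v
    print('axis',v[:,1],'yaw from y',np.arctan2(-v[0,1]/v[1,1],1),'mid',c+v@((a.max(0)+a.min(0))/2),'size',np.ptp(a,axis=0))
ends((0,0,0),(180,90,125),(395,270,441,300),.015)
ends((22,120,120),(35,255,255),(210,270,280,305),.017)
E
```

```text
reel [ 0.4804 -0.366   0.0394] miss 0.0023 planeT [ 0.4806 -0.3667] planeS [ 0.4876 -0.3663]
paste [ 0.4155 -0.1     0.0474] miss 0.0001 planeT [ 0.4157 -0.1002] planeS [ 0.4182 -0.0989]
flux [ 0.6688 -0.1893  0.0339] miss 0.0018 planeT [ 0.6683 -0.1885] planeS [ 0.6694 -0.19  ]
loupe [ 0.5522 -0.1876  0.0194] miss 0.0021 planeT [ 0.5504 -0.1855] planeS [ 0.5448 -0.1908]
torch [ 0.4234 -0.2352  0.0151] miss 0.0011 planeT [ 0.423  -0.2345] planeS [ 0.4228 -0.2359]
slot [0.4143 0.1984 0.0236] miss 0.0002 planeT [0.4149 0.1995] planeS [0.4213 0.2043]
cutB [0.4867 0.213  0.0215] miss 0.0008 planeT [0.4876 0.2149] planeS [0.4965 0.2202]
cutW [0.5024 0.1236 0.0216] miss 0.0002 planeT [0.5038 0.1244] planeS [0.5124 0.1303]
red [0.4665 0.2965 0.0442] miss 0.0007 planeT [0.4667 0.2976] planeS [0.4704 0.2995]
axis [-0.2908  0.9568] yaw from y 0.29505097734966773 mid [ 0.4234 -0.2335] size [0.0225 0.0947]
axis [-0.1969  0.9804] yaw from y 0.1982012577159377 mid [0.4153 0.2003] size [0.0322 0.1089]
```

All triangulated heights match the given sizes: flux 34 mm, paste 47 mm, and so on. I'll add a helper for the tool-axis deltas, then move above the tray.

```bash
cat >> h.py <<'E'
def delta(x,y,z,a):
    """tool-axis shift and rz to reach TCP (x,y,z), closing axis at world yaw a"""
    from scipy.spatial.transform import Rotation as Ro
    s=get_state();R=Ro.from_quat(s['tool_rot']).as_matrix()
    G=np.array([[-np.sin(a),np.cos(a),0],[np.cos(a),np.sin(a),0],[0,0,-1]]).T
    print('now',np.round(s['eef_pos'],4),'yaw',round(np.arctan2(R[1,1],R[0,1]),3),'t',s['time_s'])
    return np.round(R.T@(np.array([x,y,z])-s['eef_pos']),4),np.round(Ro.from_matrix(R.T@G).as_rotvec(),3)
E
python3 - <<'E'
from h import *
print(delta(.47,.25,.22,.19))
E
```

```text
now [0.172  0.6005 0.2431] yaw 1.292 t 0.15
(array([-0.383 , -0.2549,  0.0235]), array([-1.000e-03,  1.000e-03,  1.102e+00]))
```

The rows are not in the units I measure in: shifts go in shares of 80 cm and turns go in shares of 2 rad. I convert before sending: -0.383 m / 0.8 = -0.4788, -0.255 m / 0.8 = -0.3188, 1.102 rad / 2 = 0.551.

Call:
creep_tool(offsets={"moves":[[0.07,-0.2375,-0.1563,0,0,0,0.275],[0.07,-0.2375,-0.1563,0,0,0,0.275],[0.07,-0.2375,-0.1563,0,0,0,0.275],[0.07,-0.4788,-0.3188,0.0288,0,0,0.551],[0.07,-0.4788,-0.3188,0.0288,0,0,0.551],[0.07,-0.4788,-0.3188,0.0288,0,0,0.551],[0.07,-0.4788,-0.3188,0.0288,0,0,0.551],[0.07,-0.4788,-0.3188,0.0288,0,0,0.551],[0.07,-0.4788,-0.3188,0.0288,0,0,0.551],[0.07,-0.4788,-0.3188,0.0288,0,0,0.551]]}, squeeze=20)

```text
time_s: 1.4
eef_pos: [0.4693, 0.2513, 0.2206]
tool_rot: [0.636, 0.771, -0.0, -0.0]
ft_force: [-0.9, 0.2, 0.0]
opening: 0.0697
grasp_force: 0.0
```

```bash
python3 - <<'E'
from h import *
import pickle
c=snap('wrist','w1.png');pickle.dump(c,open('w1.pkl','wb'))
np.set_printoptions(precision=4,suppress=True)
print(delta(.47,.25,.22,.19),[proj(c,p) for p in [(.4665,.2965,.041),(.487,.2145,.013),(.503,.124,.013),(.415,.2,.017)]])
E
```

```text
now [0.4691 0.2516 0.2206] yaw 0.192 t 1.45
(array([-0.0018,  0.0006,  0.0006]), array([-0.001, -0.001,  0.002])) [(np.float64(330.04791522331), np.float64(168.6878346972208)), (np.float64(333.5333620212429), np.float64(251.2316073543345)), (np.float64(331.40118382672983), np.float64(332.4231838011455)), (np.float64(260.07722803297156), np.float64(252.93406355957399))]
```

View pics/w1.png

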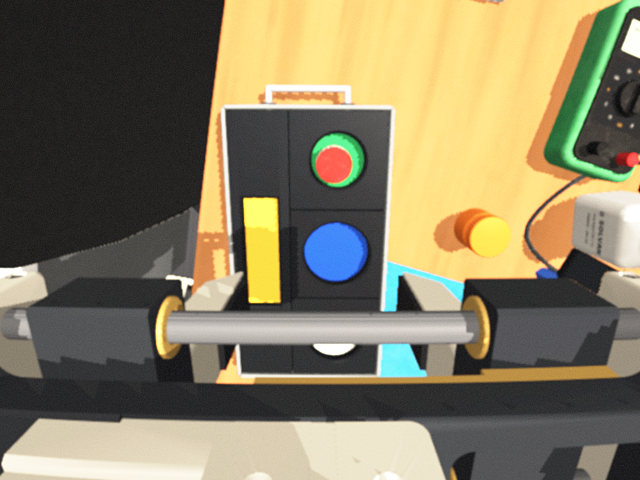

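The wrist view shows the red jar at (334,165) in the green cutout (338,158), the blue cutout at (336,252) and the slot at (262,250). I'll measure from here, using the mean of rim and floor height for the cutout blobs.

```bash
cat >> h.py <<'E'
COL=dict(W=((0,0,170),(180,50,255)),B=((105,120,40),(130,255,255)),K=((0,0,0),(180,255,60)),Y=((22,120,120),(35,255,255)),G=((40,80,50),(85,255,255)),R=((0,150,80),(6,255,255)))
def blob(c,col,u,v,r=45):
    """bbox centre, centroid, bbox of the largest blob of a colour near (u,v)"""
    lo,hi=COL[col];m=cv2.inRange(cv2.cvtColor(c['color'],cv2.COLOR_RGB2HSV),np.array(lo),np.array(hi))
    M=np.zeros_like(m);y,x=int(max(v-r,0)),int(max(u-r,0));M[y:y+2*r,x:x+2*r]=m[y:y+2*r,x:x+2*r]
    n,l,s,ce=cv2.connectedComponentsWithStats(M);i=1+np.argmax(s[1:,4])
    return np.array([s[i,0]+(s[i,2]-1)/2,s[i,1]+(s[i,3]-1)/2]),ce[i],s[i]
E
python3 - <<'E'
from h import *
import pickle
np.set_printoptions(precision=4,suppress=True)
c=pickle.load(open('w1.pkl','rb'));d=pickle.load(open('c0.pkl','rb'));T=d['top']
for n,col,u,v,r,z,tu,tv,tr in [('red','R',334,165,30,.041,203,264,15),('green','G',338,158,40,.020,203,264,18),('blue','B',336,252,45,.020,239,257,18),('slot','Y',262,250,60,.022,244,287,30)]:
    b=blob(c,col,u,v,r);t=blob(T,col,tu,tv,tr)
    P,e=tri(ray(c,*b[0]),ray(T,*t[0]))
    print(n,b[0],b[2],'wrist',onz(c,*b[0],z)[:2],'top',onz(T,*t[0],z)[:2],'tri',P,round(e,4))
p=onz(c,338-0,158,.02)
E
```

```text
red [333.  164.5] [316 148  35  34 943] wrist [0.4683 0.3005] top [0.4679 0.2989] tri [0.4685 0.3002 0.036 ] 0.0
green [337.5 159.5] [ 311  132   54   56 1232] wrist [0.4724 0.3045] top [0.4706 0.3019] tri [0.4723 0.3041 0.0108] 0.0011
blue [335.5 251.5] [ 303  222   66   60 3077] wrist [0.4883 0.2167] top [0.4869 0.2141] tri [0.4883 0.2151 0.0144] 0.0012
slot [261.  249.5] [ 243  197   37  106 3303] wrist [0.416  0.2054] top [0.415  0.1981] tri [0.4152 0.2007 0.0089] 0.0017
```

```bash
python3 - <<'E'
from h import *
print(delta(.468,.300,.047,.19))
E
```

```text
now [0.4691 0.2516 0.2206] yaw 0.192 t 1.45
(array([0.0476, 0.0082, 0.1736]), array([-0.001, -0.001,  0.002]))
```

In the tool's units: 0.1735 m / 0.8 = 0.2169, 0.15 m / 0.8 = 0.1875.

Call:
creep_tool(offsets={"moves":[[0.055,0.0595,0.01,0.0625,0,0,0],[0.055,0.0595,0.01,0.125,0,0,0],[0.055,0.0595,0.01,0.175,0,0,0],[0.055,0.0595,0.01,0.2169,0,0,0],[0.055,0.0595,0.01,0.2169,0,0,0],[0.055,0.0595,0.01,0.2169,0,0,0],[0.02,0.0595,0.01,0.2169,0,0,0],[0.02,0.0595,0.01,0.2169,0,0,0],[0.02,0.0595,0.01,0.2169,0,0,0],[0.02,0.0595,0.01,0.1875,0,0,0],[0.02,0.0595,0.01,0.1375,0,0,0],[0.02,0.0595,0.01,0.0875,0,0,0]]}, squeeze=20)

```text
time_s: 2.95
eef_pos: [0.4686, 0.2983, 0.1517]
tool_rot: [0.637, 0.771, -0.0, -0.0]
ft_force: [1.0, 0.7, -1.2]
opening: 0.0302
grasp_force: 19.6
```

```bash
python3 -c "
from h import *
print(delta(.526,.015,.14,.19))"
```

```text
now [0.4686 0.2983 0.1517] yaw 0.19 t 2.95
(array([-0.289 ,  0.0029,  0.0118]), array([-0.001,  0.   , -0.   ]))
```

In the tool's units: -0.289 m / 0.8 = -0.3613, -0.24 m / 0.8 = -0.3.

Call:
creep_tool(offsets={"moves":[[0.02,-0.075,0,0,0,0,0],[0.02,-0.15,0,0,0,0,0],[0.02,-0.225,0.0038,0,0,0,0],[0.02,-0.3,0.0038,0,0,0,0],[0.02,-0.3613,0.0038,0.025,0,0,0],[0.02,-0.3613,0.0038,0.075,0,0,0],[0.02,-0.3613,0.0038,0.125,0,0,0],[0.02,-0.3613,0.0038,0.1406,0,0,0],[0.02,-0.3613,0.0038,0.1406,0,0,0],[0.05,-0.3613,0.0038,0.1406,0,0,0],[0.05,-0.3613,0.0038,0.1406,0,0,0],[0.05,-0.3613,0.0038,0.1,0,0,0]]})

```text
time_s: 4.45
eef_pos: [0.5253, 0.0154, 0.0702]
tool_rot: [0.637, 0.771, -0.001, -0.001]
ft_force: [0.8, 0.7, 0.1]
opening: 0.0494
grasp_force: 0.0
```

```bash
python3 -c "
from h import *
print(delta(.4160,-.02,.2,.19))"
```

```text
now [0.5253 0.0154 0.0702] yaw 0.19 t 4.45
(array([-0.0141, -0.1144, -0.1295]), array([-0.003, -0.   ,  0.   ]))
```

In the tool's units: -0.13 m / 0.8 = -0.1625, -0.129 m / 0.8 = -0.1613.

Call:
creep_tool(offsets={"moves":[[0.05,0,0,-0.075,0,0,0],[0.07,-0.0125,-0.025,-0.15,0,0,0],[0.07,-0.05,-0.075,-0.1625,0,0,0],[0.07,-0.0875,-0.125,-0.1625,0,0,0],[0.07,-0.1156,-0.1613,-0.1625,0,0,0],[0.07,-0.1156,-0.1613,-0.1625,0,0,0],[0.07,-0.1156,-0.1613,-0.1625,0,0,0]]})

```text
time_s: 5.32
eef_pos: [0.4178, -0.0995, 0.2012]
tool_rot: [0.637, 0.771, 0.001, 0.0]
ft_force: [0.7, 0.2, 0.4]
opening: 0.07
grasp_force: 0.0
```

```bash
python3 - <<'E'
from h import *
np.set_printoptions(precision=4,suppress=True)
c=snap('wrist','w2.png');T=snap('top')
print(proj(c,(.4157,-.1,.045)),delta(.4157,-.1,.05,.19))
u,v=proj(c,(.4157,-.1,.045));b=blob(c,'W',u,v,50)
P,e=tri(ray(c,*b[0]),ray(T,366.5,287));print(b,onz(c,*b[0],.045),P,e)
r=blob(T,'R',316,241,20);print('red top',r,onz(T,*r[0],.031))
E
```

```text
now [ 0.418  -0.0991  0.2009] yaw 0.191 t 5.425
(np.float64(320.3335258227624), np.float64(225.05644235924214)) (array([-0.0004, -0.0025,  0.1509]), array([0.001, 0.   , 0.001]))
(array([322.5, 222.5]), array([322.5284, 222.3863]), array([ 300,  200,   46,   46, 1654], dtype=int32)) [ 0.4171 -0.0975  0.045 ] [ 0.4178 -0.1024  0.0233] 0.0006580209347545043
red top (array([318.5, 243.5]), array([318.7658, 243.1261]), array([313, 238,  12,  12, 111], dtype=int32)) [0.5229 0.0168 0.031 ]
```

View pics/w2.png

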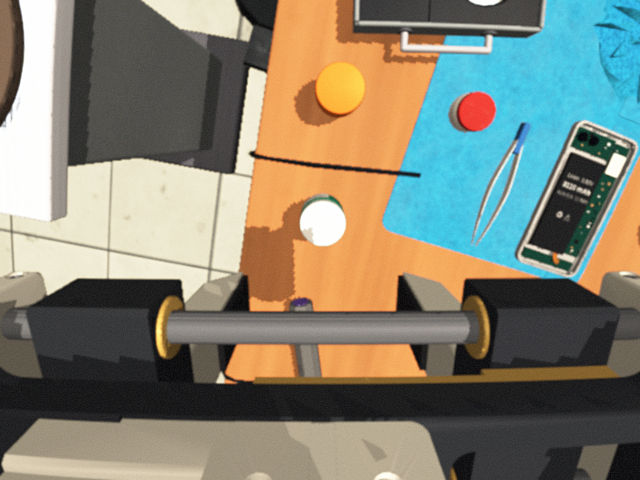

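The red jar stands upright on the mat at (476,111), and the paste jar is directly below the tool at (322,222). I'll grasp it.

In the tool's units: 0.164 m / 0.8 = 0.205, 0.14 m / 0.8 = 0.175.

Call:
creep_tool(offsets={"moves":[[0.07,0.0013,-0.0013,0.075,0,0,0],[0.07,0.0013,-0.0013,0.15,0,0,0],[0.07,0.0013,-0.0013,0.205,0,0,0],[0.07,0.0013,-0.0013,0.205,0,0,0],[0.02,0.0013,-0.0013,0.205,0,0,0],[0.02,0.0013,-0.0013,0.205,0,0,0],[0.02,0.0013,-0.0013,0.205,0,0,0],[0.02,0.0013,-0.0013,0.175,0,0,0],[0.02,0.0013,-0.0013,0.1,0,0,0],[0.02,0.0013,-0.0013,0.05,0,0,0],[0.02,0.0013,-0.0013,0.05,0,0,0]]}, squeeze=25)

```text
time_s: 6.8
eef_pos: [0.418, -0.0992, 0.1638]
tool_rot: [0.637, 0.771, 0.003, 0.002]
ft_force: [0.4, -0.4, -1.3]
opening: 0.0374
grasp_force: 25.0
```

```bash
python3 -c "
from h import *
print(delta(.4715,.3035,.16,.19))"
```

```text
now [ 0.418  -0.0992  0.1638] yaw 0.19 t 6.8
(array([0.3853, 0.1287, 0.0045]), array([0.007, 0.   , 0.   ]))
```

In the tool's units: 0.385 m / 0.8 = 0.4813, 0.33 m / 0.8 = 0.4125, 0.007 rad / 2 = 0.0035.

Call:
creep_tool(offsets={"moves":[[0.02,0.0688,0.0225,0,0.0035,0,0],[0.02,0.1375,0.045,0,0.0035,0,0],[0.02,0.2063,0.0688,0,0.0035,0,0],[0.02,0.275,0.0913,0,0.0035,0,0],[0.02,0.3438,0.115,0,0.0035,0,0],[0.02,0.4125,0.1375,0,0.0035,0,0],[0.02,0.4813,0.1606,0.025,0.0035,0,0],[0.02,0.4813,0.1606,0.0625,0.0035,0,0],[0.02,0.4813,0.1606,0.075,0.0035,0,0],[0.02,0.4813,0.1606,0.075,0.0035,0,0]]})

```text
time_s: 8.05
eef_pos: [0.4691, 0.3019, 0.1001]
tool_rot: [0.637, 0.77, -0.004, -0.002]
ft_force: [0.8, 1.3, -0.8]
opening: 0.0376
grasp_force: 25.0
```

```bash
python3 - <<'E'
from h import *
np.set_printoptions(precision=4,suppress=True)
c=snap('wrist','w3.png')
print(delta(.4715,.3035,.051,.19))
b=blob(c,'W',*proj(c,(.4715,.3035,.068)),70);print(b,proj(c,(.4715,.3035,.068)),onz(c,*b[0],.068))
g=blob(c,'G',*proj(c,(.4715,.3035,.02)),60);print(g,proj(c,(.4715,.3035,.02)))
E
```

```text
now [0.4698 0.3022 0.101 ] yaw 0.188 t 8.1
(array([0.001 , 0.0023, 0.05  ]), array([-0.007,  0.   , -0.002]))
(array([322.5, 283.5]), array([322.1681, 287.1878]), array([ 280,  256,   86,   56, 3961], dtype=int32)) (np.float64(329.50454641677567), np.float64(279.33820395471776)) [0.4684 0.3006 0.068 ]
(array([327. , 246.5]), array([334.7686, 238.9588]), array([ 286,  213,   83,   68, 2623], dtype=int32)) (np.float64(328.7160760578698), np.float64(250.7916453155005))
```

View pics/w3.png

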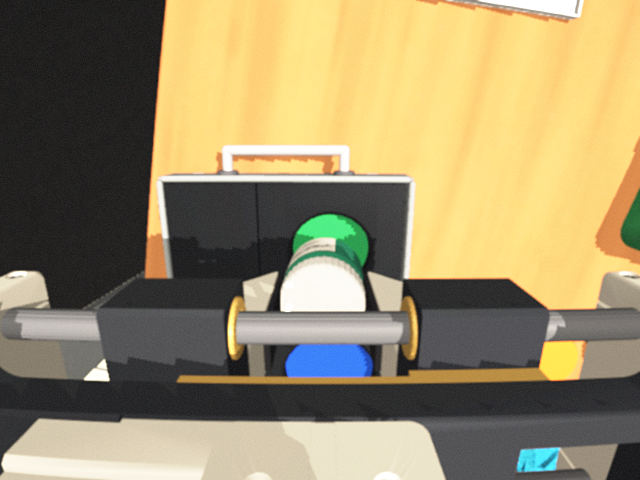

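The wrist view shows the jar hanging at u≈322 (bottom near (330,262)). The green cutout spans u 293–369 with its top at v=213, so it lies a few mm further along tool +y. I'll compute the offset.

```bash
python3 - <<'E'
from h import *
np.set_printoptions(precision=4,suppress=True)
c=snap('wrist');s=get_state();p=s['eef_pos'];a=.19
tx=np.array([-np.sin(a),np.cos(a)]);ty=np.array([np.cos(a),np.sin(a)])
b=blob(c,'W',322,285,40);print(b[2])
def rel(P): d=P[:2]-np.array(p)[:2];return d@tx,d@ty
print('jar rel',rel(onz(c,322.5,285,.108)))
for z in(.013,.02,.027): print(z,'sides',rel(onz(c,293,245,z)),rel(onz(c,369,245,z)),'top',rel(onz(c,331,213,z)))
S=snap('scene');T=snap('top')
h=cv2.cvtColor(S['color'],cv2.COLOR_RGB2HSV)
cv2.imwrite('pics/s3.png',cv2.resize(np.vstack([S['color'][150:270,130:330],T['color'][220:310,170:370]]),None,fx=2.8,fy=2.8,interpolation=cv2.INTER_CUBIC)[:,:,::-1])
E
```

```text
[ 282  256   80   56 3851]
jar rel (np.float64(0.01443725259021598), np.float64(-0.0010680376910748523))
0.013 sides (np.float64(0.0024799095574975817), np.float64(-0.021137514610852465)) (np.float64(0.002503285597899783), np.float64(0.02888380310962043)) top (np.float64(0.02394505513766854), np.float64(0.0037788498270752958))
0.02 sides (np.float64(0.0045813247600686394), np.float64(-0.020492930897538262)) (np.float64(0.004603984303148251), np.float64(0.027995187033701262)) top (np.float64(0.02538854371656905), np.float64(0.003659723857286624))
0.027 sides (np.float64(0.006682739962639688), np.float64(-0.01984834718422401)) (np.float64(0.0067046830083967186), np.float64(0.02710657095778209)) top (np.float64(0.026832032295469505), np.float64(0.0035405978874979423))
```

View pics/s3.png

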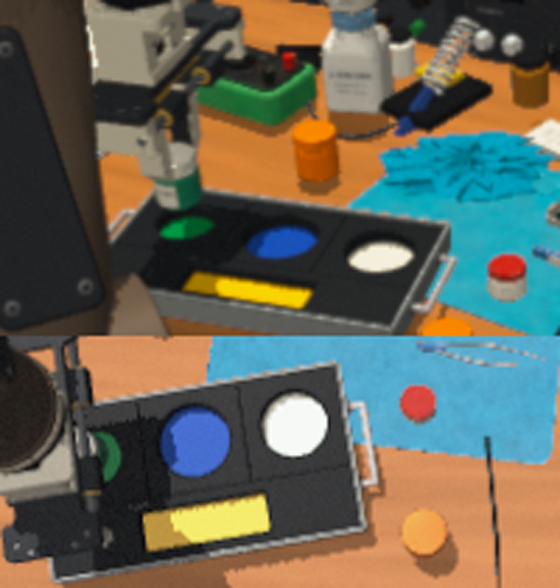

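The scene crop shows the jar hanging upright just beside the green cutout. Wrist-relative, the cutout is about +1.8 mm in tool x and +4.5 mm in tool y from the jar. I'll correct for that and lower it.

In the tool's units: 0.05 m / 0.8 = 0.0625, 0.0042 m / 0.8 = 0.0053.

Call:
creep_tool(offsets={"moves":[[0.02,0.0025,0.0053,0.0125,0,0,0],[0.02,0.0025,0.0053,0.0313,0,0,0],[0.02,0.0025,0.0053,0.0463,0,0,0],[0.02,0.0025,0.0053,0.0575,0,0,0],[0.02,0.0025,0.0053,0.0613,0,0,0],[0.02,0.0025,0.0053,0.0625,0,0,0],[0.02,0.0025,0.0053,0.0625,0,0,0]]})

```text
time_s: 9.12
eef_pos: [0.474, 0.3067, 0.0529]
tool_rot: [0.637, 0.771, -0.001, -0.002]
ft_force: [-7.1, -3.5, 34.4]
opening: 0.0376
grasp_force: 25.1
```

In the tool's units: -0.15 m / 0.8 = -0.1875, -0.13 m / 0.8 = -0.1625.

Call:
creep_tool(offsets={"moves":[[0.056,0,0,-0.0025,0,0,0],[0.056,0,0,-0.0025,0,0,0],[0.056,0,0,-0.0025,0,0,0],[0.056,0,0,-0.05,0,0,0],[0.06,0,0,-0.1125,0,0,0],[0.06,0,0,-0.1625,0,0,0],[0.06,0,0,-0.1875,0,0,0],[0.06,0,0,-0.1875,0,0,0]]})

```text
time_s: 10.12
eef_pos: [0.4746, 0.3066, 0.2017]
tool_rot: [0.637, 0.771, -0.001, -0.002]
ft_force: [-0.9, -0.5, -0.3]
opening: 0.0601
grasp_force: 0.0
```

```bash
python3 - <<'E'
from h import *
np.set_printoptions(precision=4,suppress=True)
c=snap('wrist','w4.png');T=snap('top')
b=blob(c,'W',*proj(c,(.474,.305,.058)),50);t=blob(T,'W',203,262,20);print(b,onz(c,*b[0],.058),t,onz(T,*t[0],.058))
g=blob(c,'G',*proj(c,(.474,.305,.02)),60);print(g,onz(c,*g[0],.02))
print(delta(.48,-.366,.2,.19))
cv2.imwrite('pics/c4.png',cv2.resize(c['color'][100:400,150:500],(700,600))[:,:,::-1])
E
```

```text
(array([322.5, 228. ]), array([322.5601, 227.9828]), array([ 299,  204,   48,   49, 1864], dtype=int32)) [0.4732 0.307  0.058 ] (array([199., 261.]), array([198.9468, 260.6649]), array([192, 253,  15,  17, 188], dtype=int32)) [0.4717 0.3033 0.058 ]
(array([321. , 212.5]), array([320.2746, 206.9665]), array([294, 194,  55,  38, 477], dtype=int32)) [0.4708 0.3116 0.02  ]
now [0.4735 0.3059 0.1997] yaw 0.19 t 10.225
(array([-0.6611, -0.1206,  0.001 ]), array([-0.008,  0.001,  0.   ]))
```

View pics/c4.png

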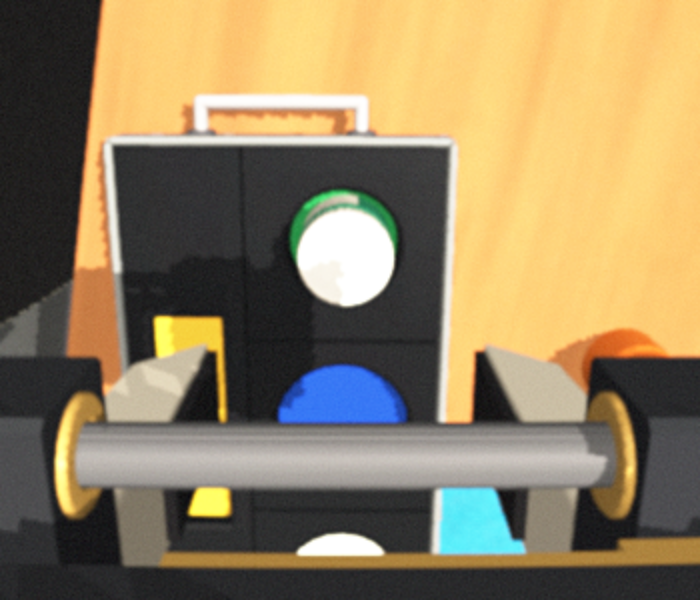

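The paste jar is upright in the green cutout (crop 345,257). Next is the reel.

In the tool's units: -0.661 m / 0.8 = -0.8263, -0.48 m / 0.8 = -0.6, -0.008 rad / 2 = -0.004.

Call:
creep_tool(offsets={"moves":[[0.075,-0.075,-0.0138,0,-0.004,0,0],[0.075,-0.15,-0.0275,0,-0.004,0,0],[0.075,-0.225,-0.0413,0,-0.004,0,0],[0.075,-0.3,-0.055,0,-0.004,0,0],[0.075,-0.375,-0.0688,0,-0.004,0,0],[0.075,-0.45,-0.0825,0,-0.004,0,0],[0.075,-0.525,-0.0963,0,-0.004,0,0],[0.075,-0.6,-0.11,0,-0.004,0,0],[0.075,-0.675,-0.1238,0,-0.004,0,0],[0.075,-0.75,-0.1375,0,-0.004,0,0],[0.075,-0.8263,-0.1508,0,-0.004,0,0],[0.075,-0.8263,-0.1508,0,-0.004,0,0]]})

```text
time_s: 11.72
eef_pos: [0.4774, -0.3715, 0.1999]
tool_rot: [0.64, 0.768, -0.002, -0.0]
ft_force: [0.2, 0.7, -0.5]
opening: 0.0749
grasp_force: 0.0
```

Call:
creep_tool(offsets={"moves":[[0.075,0,0,0,0,0,0],[0.075,0,0,0,0,0,0]]})

```text
time_s: 11.98
eef_pos: [0.4807, -0.3638, 0.2007]
tool_rot: [0.636, 0.772, 0.001, -0.001]
ft_force: [-0.6, 0.1, -1.6]
opening: 0.0751
grasp_force: 0.0
```

```bash
python3 - <<'E'
from h import *
np.set_printoptions(precision=4,suppress=True)
c=snap('wrist')
b=blob(c,'B',*proj(c,(.48,-.366,.034)),50);P=onz(c,*b[0],.034);print(b,P)
print(delta(P[0],P[1],.035,.19))
E
```

```text
(array([324.5, 223. ]), array([324.4959, 223.7913]), array([ 295,  192,   60,   63, 2817], dtype=int32)) [ 0.482  -0.3641  0.034 ]
now [ 0.4808 -0.3639  0.201 ] yaw 0.192 t 12.025
(array([-0.0006,  0.001 ,  0.166 ]), array([ 0.001, -0.001,  0.002]))
```

In the tool's units: 0.167 m / 0.8 = 0.2088, 0.15 m / 0.8 = 0.1875.

Call:
creep_tool(offsets={"moves":[[0.075,-0.0013,0.0013,0.075,0,0,0],[0.075,-0.0013,0.0013,0.15,0,0,0],[0.075,-0.0013,0.0013,0.2088,0,0,0],[0.075,-0.0013,0.0013,0.2088,0,0,0],[0.03,-0.0013,0.0013,0.2088,0,0,0],[0.03,-0.0013,0.0013,0.2088,0,0,0],[0.03,-0.0013,0.0013,0.2088,0,0,0],[0.03,-0.0013,0.0013,0.1875,0,0,0],[0.03,-0.0013,0.0013,0.125,0,0,0],[0.03,-0.0013,0.0013,0.05,0,0,0],[0.03,-0.0013,0.0013,0.05,0,0,0]]}, squeeze=45)

```text
time_s: 13.4
eef_pos: [0.4834, -0.3689, 0.1674]
tool_rot: [0.637, 0.771, 0.001, 0.005]
ft_force: [0.4, -0.3, -2.7]
opening: 0.0526
grasp_force: 45.0
```

```bash
python3 -c "
from h import *
s=get_state();print(s['ft_force'],s['opening'])
print(delta(.4902,.2164,.16,.19))"
```

```text
[ 0.40231815 -0.26402687 -2.65850723] 0.05256677435058396
now [ 0.4834 -0.3689  0.1674] yaw 0.189 t 13.4
(array([0.5736, 0.1168, 0.0047]), array([ 0.008,  0.006, -0.001]))
```

In the tool's units: 0.57 m / 0.8 = 0.7125, 0.105 m / 0.8 = 0.1313.

Call:
creep_tool(offsets={"moves":[[0.03,0.0713,0.0146,0,0,0,0],[0.03,0.1438,0.0288,0,0,0,0],[0.03,0.215,0.0438,0,0,0,0],[0.03,0.2875,0.0588,0,0,0,0],[0.03,0.3588,0.0725,0,0,0,0],[0.03,0.43,0.0875,0,0,0,0],[0.03,0.5,0.1025,0,0,0,0],[0.03,0.575,0.1175,0,0,0,0],[0.03,0.6463,0.1313,0,0,0,0],[0.03,0.6875,0.14,0.0125,0,0,0],[0.03,0.7125,0.146,0.0375,0,0,0],[0.03,0.7125,0.146,0.075,0,0,0]]})

```text
time_s: 14.9
eef_pos: [0.4885, 0.2178, 0.1013]
tool_rot: [0.636, 0.772, 0.001, 0.0]
ft_force: [-0.3, -1.1, -2.1]
opening: 0.0527
grasp_force: 45.0
```

Call:
creep_tool(offsets={"moves":[[0.03,0,0,0,0,0,0],[0.03,0,0,0,0,0,0]]})

```text
time_s: 15.15
eef_pos: [0.489, 0.2147, 0.1024]
tool_rot: [0.637, 0.771, 0.0, 0.0]
ft_force: [0.5, -0.4, -1.8]
opening: 0.0524
grasp_force: 45.0
```

```bash
python3 - <<'E'
from h import *
np.set_printoptions(precision=4,suppress=True)
c=snap('wrist','w5.png');print(delta(.4902,.2164,.048,.19))
b=blob(c,'B',*proj(c,(.49,.216,.02)),80);print(b)
cv2.imwrite('pics/c5.png',c['color'][100:400,100:550,::-1])
E
```

```text
now [0.4893 0.2149 0.1028] yaw 0.189 t 15.2
(array([0.0012, 0.0011, 0.0548]), array([ 0.002, -0.   , -0.001]))
(array([322.5, 256.5]), array([322.7449, 264.8911]), array([ 261,  202,  124,  110, 9585], dtype=int32))
```

View pics/c5.png

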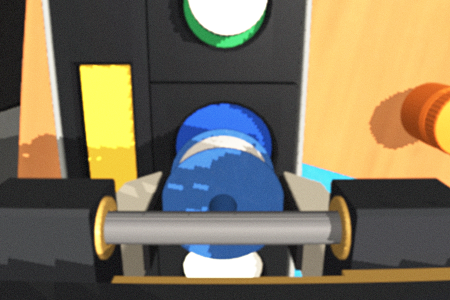

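The reel hangs level over the blue cutout: the rim top is at (324,202) and the sides at u≈276/372, v≈240. I'll compute the relative offset.

```bash
cat >> h.py <<'E'
def rel(P,a=.19):
    d=np.array(P)[:2]-np.array(get_state()['eef_pos'])[:2]
    return np.round([d@[-np.sin(a),np.cos(a)],d@[np.cos(a),np.sin(a)]],4)
E
python3 - <<'E'
from h import *
c=snap('wrist')
hsv=cv2.cvtColor(c['color'],cv2.COLOR_RGB2HSV);m=cv2.inRange(hsv,np.array((105,150,40)),np.array((130,255,255)))
for v in range(198,262,6):
    x=np.where(m[v,240:420])[0]+240; print(v,(x.min(),x.max()) if len(x) else None)
print('top',rel(onz(c,324,202,.027)),'reel',rel(onz(c,322.5,280,.102)))
for u in(276,372):print(rel(onz(c,u,238,.02)))
E
```

```text
198 None
204 (np.int64(309), np.int64(334))
210 (np.int64(296), np.int64(349))
216 (np.int64(288), np.int64(357))
222 (np.int64(283), np.int64(363))
228 (np.int64(278), np.int64(366))
234 (np.int64(276), np.int64(369))
240 (np.int64(275), np.int64(370))
246 (np.int64(275), np.int64(371))
252 (np.int64(275), np.int64(370))
258 (np.int64(274), np.int64(369))
top [0.0334 0.0003] reel [ 0.0135 -0.0008]
[ 0.009  -0.0303]
[0.0089 0.0311]
```

The rows are not in the units I measure in: shifts go in shares of 80 cm and turns go in shares of 2 rad. I convert before sending: 0.052 m / 0.8 = 0.065, 0.048 m / 0.8 = 0.06.

Call:
creep_tool(offsets={"moves":[[0.03,0.0018,0.0009,0.0188,0,0,0],[0.03,0.0018,0.0009,0.0375,0,0,0],[0.03,0.0018,0.0009,0.05,0,0,0],[0.03,0.0018,0.0009,0.06,0,0,0],[0.03,0.0018,0.0009,0.065,0,0,0],[0.03,0.0018,0.0009,0.065,0,0,0]]})

```text
time_s: 16.0
eef_pos: [0.4893, 0.2167, 0.0497]
tool_rot: [0.637, 0.771, 0.0, 0.0]
ft_force: [-0.6, -0.1, -1.5]
opening: 0.0524
grasp_force: 45.0
```

In the tool's units: -0.15 m / 0.8 = -0.1875, 0.002 m / 0.8 = 0.0025.

Call:
creep_tool(offsets={"moves":[[0.03,0,0,0.0025,0,0,0],[0.07,0,0,0.0025,0,0,0],[0.07,0,0,0.0025,0,0,0],[0.07,0,0,0.0025,0,0,0],[0.07,0,0,-0.0625,0,0,0],[0.07,0,0,-0.125,0,0,0],[0.07,0,0,-0.1875,0,0,0],[0.07,0,0,-0.1875,0,0,0],[0.07,0,0,-0.1875,0,0,0]]})

```text
time_s: 17.12
eef_pos: [0.4886, 0.2169, 0.1993]
tool_rot: [0.637, 0.771, 0.0, 0.0]
ft_force: [-0.4, 0.5, -0.0]
opening: 0.0703
grasp_force: 0.0
```

```bash
python3 - <<'E'
from h import *
np.set_printoptions(precision=4,suppress=True)
c=snap('wrist','w6.png')
b=blob(c,'B',*proj(c,(.4902,.216,.047)),60);print(b,onz(c,*b[0],.047))
print(delta(.424,-.235,.2,.295))
E
```

```text
(array([323., 221.]), array([319.8624, 222.6165]), array([ 288,  185,   71,   73, 2587], dtype=int32)) [0.4877 0.2211 0.047 ]
now [0.4883 0.2167 0.1987] yaw 0.19 t 17.175
(array([-0.4314, -0.1485, -0.001 ]), array([-0.001,  0.   , -0.105]))
```

In the tool's units: -0.4314 m / 0.8 = -0.5393, -0.4 m / 0.8 = -0.5, -0.105 rad / 2 = -0.0525.

Call:
creep_tool(offsets={"moves":[[0.06,-0.0713,-0.025,0,0,0,0],[0.06,-0.1425,-0.05,0,0,0,0],[0.06,-0.2125,-0.075,0,0,0,-0.025],[0.06,-0.285,-0.1,0,0,0,-0.0525],[0.06,-0.3563,-0.125,0,0,0,-0.0525],[0.06,-0.4275,-0.15,0,0,0,-0.0525],[0.06,-0.5,-0.175,0,0,0,-0.0525],[0.06,-0.5393,-0.1856,0,0,0,-0.0525],[0.06,-0.5393,-0.1856,0,0,0,-0.0525],[0.06,-0.5393,-0.1856,0,0,0,-0.0525]]})

```text
time_s: 18.42
eef_pos: [0.4242, -0.234, 0.1985]
tool_rot: [0.596, 0.803, 0.0, -0.001]
ft_force: [-0.2, 1.0, 0.3]
opening: 0.0597
grasp_force: 0.0
```

```bash
python3 - <<'E'
from h import *
c=snap('wrist','w7.png');print(delta(.424,-.235,.025,.295),proj(c,(.424,-.235,.015)))
T=snap('top')
cv2.imwrite('pics/c7.png',np.hstack([c['color'][60:460,120:520],cv2.resize(T['color'][225:310,175:305],(390,255))] if 0 else [c['color'][60:460,120:520],np.vstack([cv2.resize(T['color'][225:310,175:305],(390,255)),np.zeros((145,390,3),np.uint8)])])[:,:,::-1])
E
```

```text
now [ 0.4244 -0.2336  0.1987] yaw 0.296 t 18.475
(array([-0.0014, -0.0008,  0.1737]), array([-0.   , -0.001,  0.001])) (np.float64(322.8497389159967), np.float64(219.18831967359958))
```

View pics/c7.png

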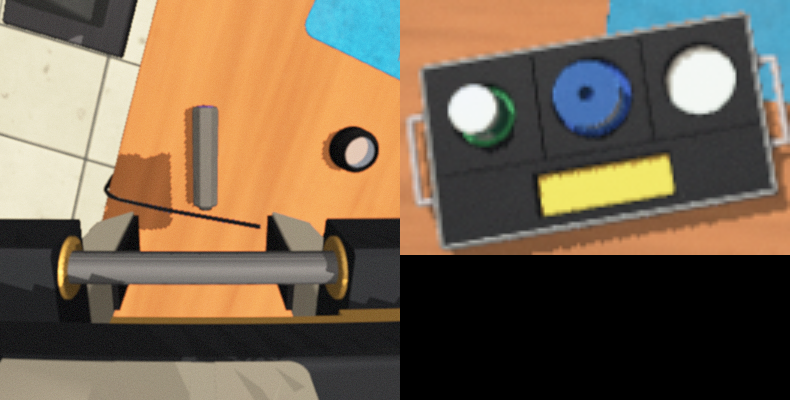

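The reel sits flat in the blue cutout. The torch at crop (205,158) is aligned with the image vertical and centred under the tool. I'll grasp it.

In the tool's units: 0.1745 m / 0.8 = 0.2181, 0.165 m / 0.8 = 0.2063.

Call:
creep_tool(offsets={"moves":[[0.06,-0.0013,0,0.075,0,0,0],[0.06,-0.0013,0,0.15,0,0,0],[0.06,-0.0013,0,0.2063,0,0,0],[0.06,-0.0013,0,0.2181,0,0,0],[0.06,-0.0013,0,0.2181,0,0,0],[0.005,-0.0013,0,0.2181,0,0,0],[0.005,-0.0013,0,0.2181,0,0,0],[0.005,-0.0013,0,0.2181,0,0,0],[0.005,-0.0013,0,0.2181,0,0,0],[0.005,-0.0013,0,0.15,0,0,0],[0.005,-0.0013,0,0.075,0,0,0],[0.005,-0.0013,0,0.05,0,0,0]]}, squeeze=30)

```text
time_s: 20.02
eef_pos: [0.4259, -0.2367, 0.1625]
tool_rot: [0.596, 0.803, 0.001, 0.002]
ft_force: [0.7, -0.9, -1.4]
opening: 0.0221
grasp_force: 30.0
```

```bash
python3 -c "
from h import *
print(delta(.4184,.2029,.16,.19))"
```

```text
now [ 0.4259 -0.2367  0.1625] yaw 0.294 t 20.025
(array([0.4229, 0.1204, 0.002 ]), array([0.005, 0.002, 0.104]))
```

In the tool's units: 0.4225 m / 0.8 = 0.5281, 0.06 m / 0.8 = 0.075, 0.104 rad / 2 = 0.052.

Call:
creep_tool(offsets={"moves":[[0.005,0.0688,0.02,0,0,0,0],[0.005,0.1375,0.0388,0,0,0,0],[0.005,0.2063,0.0588,0,0,0,0],[0.005,0.275,0.0788,0,0,0,0.025],[0.005,0.3438,0.0975,0,0,0,0.052],[0.005,0.4125,0.1175,0,0,0,0.052],[0.005,0.4813,0.1375,0,0,0,0.052],[0.005,0.5281,0.1505,0.025,0,0,0.052],[0.005,0.5281,0.1505,0.0625,0,0,0.052],[0.005,0.5281,0.1505,0.075,0,0,0.052],[0.005,0.5281,0.1505,0.075,0,0,0.052],[0.005,0.5281,0.1505,0.075,0,0,0.052]]})

```text
time_s: 21.52
eef_pos: [0.418, 0.203, 0.1004]
tool_rot: [0.637, 0.771, 0.001, 0.0]
ft_force: [-0.4, -0.1, -0.1]
opening: 0.0224
grasp_force: 30.0
```

```bash
python3 - <<'E'
from h import *
c=snap('wrist');print(delta(.4184,.2029,.045,.19))
m=cv2.inRange(cv2.cvtColor(c['color'],cv2.COLOR_RGB2HSV),*map(np.array,COL['Y']))
print([rel(p) for p in (onz(c,320,200,.027),)])
for v in range(150,320,10):
    x=np.where(m[v,230:420])[0]+230; print(v,x.min() if len(x) else '',x.max() if len(x) else '',len(x))
cv2.imwrite('pics/c8.png',c['color'][80:400,120:520,::-1])
E
```

```text
now [0.4181 0.2032 0.1005] yaw 0.19 t 21.575
(array([-0.0004,  0.0001,  0.0555]), array([ 0.002, -0.001, -0.   ]))
[array([ 0.035, -0.002])]
150 231 236 6
160 230 252 10
170 230 348 63
180 230 348 63
190 231 347 26
200 242 245 3
210 230 243 5
220 230 243 7
230 230 244 4
240   0
250   0
260   0
270   0
280   0
290   0
300   0
310 264 267 4
```

View pics/c8.png

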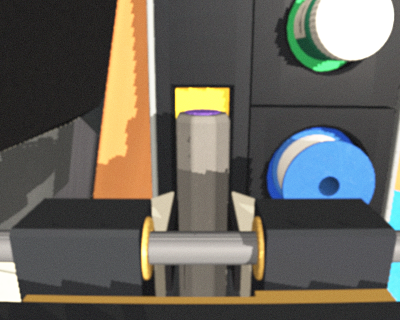

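The torch hangs over the slot. The slot spans u 295–349 with its top at v=167, and the torch is centred at u≈323 with its end at v≈193.

```bash
python3 - <<'E'
from h import *
c=snap('wrist')
print('slot top',rel(onz(c,322,167,.027)),[rel(onz(c,u,178,.023)) for u in (295,349)])
print('torch end',rel(onz(c,323,193,.088)),rel(onz(c,323,193,.097)),rel(onz(c,323,270,.099)))
E
```

```text
slot top [ 0.0545 -0.0007] [array([ 0.0477, -0.0169]), array([0.0477, 0.0154])]
torch end [ 0.0483 -0.0004] [ 0.0496 -0.0004] [ 0.0177 -0.0004]
```

In the tool's units: -0.1 m / 0.8 = -0.125, 0.0545 m / 0.8 = 0.0681.

Call:
creep_tool(offsets={"moves":[[0.005,0,0,0.0375,0,0,0],[0.005,0,0,0.0563,0,0,0],[0.005,0,0,0.0663,0,0,0],[0.005,0,0,0.0681,0,0,0],[0.005,0,0,0.0681,0,0,0],[0.04,0,0,0.0681,0,0,0],[0.04,0,0,0.0681,0,0,0],[0.04,0,0,0.0681,0,0,0],[0.04,0,0,0,0,0,0],[0.04,0,0,-0.0625,0,0,0],[0.04,0,0,-0.125,0,0,0],[0.04,0,0,-0.125,0,0,0]]})

```text
time_s: 23.12
eef_pos: [0.4192, 0.2044, 0.2028]
tool_rot: [0.636, 0.771, 0.004, 0.001]
ft_force: [-0.3, 0.5, -0.4]
opening: 0.0397
grasp_force: 0.0
```

```bash
python3 - <<'E'
from h import *
c=snap('wrist');cv2.imwrite('pics/c9.png',c['color'][80:400,120:520,::-1])
print(delta(.6685,-.1885,.2,.0))
E
```

```text
now [0.4179 0.2041 0.2009] yaw 0.192 t 23.175
(array([-0.4332,  0.1712,  0.0005]), array([ 0.004, -0.003,  0.192]))
```

View pics/c9.png

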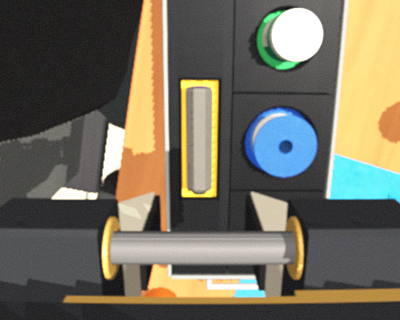

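The torch is down in its yellow slot. Last is the flux jar.

In the tool's units: -0.433 m / 0.8 = -0.5413, -0.385 m / 0.8 = -0.4813.

Call:
creep_tool(offsets={"moves":[[0.068,-0.0688,0.0275,0,0,0,0],[0.068,-0.1375,0.055,0,0,0,0],[0.068,-0.2063,0.0825,0,0,0,0],[0.068,-0.275,0.11,0,0,0,0],[0.068,-0.3438,0.1375,0,0,0,0],[0.068,-0.4125,0.1625,0,0,0,0],[0.068,-0.4813,0.19,0,0,0,0],[0.068,-0.5413,0.2144,0,0,0,0],[0.068,-0.5413,0.2144,0,0,0,0],[0.068,-0.5413,0.2144,0,0,0,0],[0.068,-0.5413,0.2144,0,0,0,0]]})

```text
time_s: 24.55
eef_pos: [0.6675, -0.1874, 0.1989]
tool_rot: [0.636, 0.772, 0.001, -0.001]
ft_force: [0.7, 0.5, 0.7]
opening: 0.0677
grasp_force: 0.0
```

```bash
python3 - <<'E'
from h import *
c=snap('wrist')
u,v=proj(c,(.6685,-.1885,.034));b=blob(c,'K',u,v,38);P=onz(c,*b[0],.034);print((u,v),b,P,delta(P[0],P[1],.034,.19))
cv2.imwrite('pics/c10.png',c['color'][80:400,120:600,::-1])
E
```

```text
now [ 0.6676 -0.1874  0.1993] yaw 0.193 t 24.6
(np.float64(324.10349831808725), np.float64(224.2740123008253)) (array([328. , 223.5]), array([327.46551724, 223.31842672]), array([ 303,  199,   51,   50, 1856], dtype=int32)) [ 0.67167626 -0.18717929  0.034     ] (array([-0.0008,  0.0039,  0.1653]), array([ 0.001, -0.001,  0.003]))
```

View pics/c10.png

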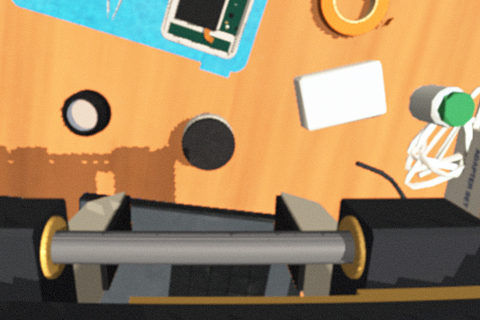

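The black-capped jar is at crop (208,142), and the loupe is clear at (87,112). I'll grasp the jar.

In the tool's units: 0.1655 m / 0.8 = 0.2069, 0.08 m / 0.8 = 0.1.

Call:
creep_tool(offsets={"moves":[[0.068,-0.0013,0.0044,0.075,0,0,0],[0.068,-0.0013,0.0044,0.15,0,0,0],[0.068,-0.0013,0.0044,0.2069,0,0,0],[0.068,-0.0013,0.0044,0.2069,0,0,0],[0.03,-0.0013,0.0044,0.2069,0,0,0],[0.03,-0.0013,0.0044,0.2069,0,0,0],[0.03,-0.0013,0.0044,0.2069,0,0,0],[0.03,-0.0013,0.0044,0.175,0,0,0],[0.03,-0.0013,0.0044,0.1,0,0,0],[0.03,-0.0013,0.0044,0.05,0,0,0],[0.03,-0.0013,0.0044,0.05,0,0,0]]}, squeeze=25)

```text
time_s: 25.98
eef_pos: [0.6735, -0.1907, 0.1645]
tool_rot: [0.637, 0.771, 0.002, 0.004]
ft_force: [-0.2, -0.5, -1.4]
opening: 0.0446
grasp_force: 25.0
```

```bash
python3 -c "
from h import *
print(delta(.5065,.128,.16,.19))"
```

```text
now [ 0.6735 -0.1907  0.1645] yaw 0.191 t 25.975
(array([ 0.3446, -0.1035,  0.0027]), array([0.008, 0.003, 0.001]))
```

In the tool's units: 0.342 m / 0.8 = 0.4275, 0.325 m / 0.8 = 0.4063.

Call:
creep_tool(offsets={"moves":[[0.03,0.0688,-0.0206,0,0,0,0],[0.03,0.1375,-0.0413,0,0,0,0],[0.03,0.2063,-0.0625,0,0,0,0],[0.03,0.275,-0.0825,0,0,0,0],[0.03,0.3438,-0.1038,0,0,0,0],[0.03,0.4063,-0.1225,0,0,0,0],[0.03,0.4275,-0.1294,0.025,0,0,0],[0.03,0.4275,-0.1294,0.0625,0,0,0],[0.03,0.4275,-0.1294,0.075,0,0,0],[0.03,0.4275,-0.1294,0.075,0,0,0],[0.03,0.4275,-0.1294,0.075,0,0,0]]})

```text
time_s: 27.35
eef_pos: [0.5057, 0.1263, 0.1004]
tool_rot: [0.637, 0.771, 0.001, 0.001]
ft_force: [0.3, -0.8, -0.7]
opening: 0.0446
grasp_force: 25.0
```

```bash
python3 - <<'E'
from h import *
c=snap('wrist');print(delta(.5065,.128,.047,.19))
m=cv2.inRange(cv2.cvtColor(c['color'],cv2.COLOR_RGB2HSV),*map(np.array,((0,0,150),(180,60,255))))
for v in range(195,270,5):
    x=np.where(m[v,262:400])[0]+262; print(v,x.min() if len(x) else '',x.max() if len(x) else '',len(x))
print('top',[(v,rel(onz(c,322,v,.027))) for v in(200,205,210,215)],[rel(onz(c,u,238,.02)) for u in (280,365)],'jar',rel(onz(c,322.5,280,.102)))
cv2.imwrite('pics/c11.png',c['color'][80:400,120:520,::-1])
E
```

```text
now [0.5058 0.1264 0.1005] yaw 0.19 t 27.4
(array([0.0015, 0.0009, 0.0535]), array([ 0.002, -0.   ,  0.   ]))
195   0
200   0
205   0
210 308 336 29
215 297 347 51
220 291 399 65
225 286 399 75
230 283 399 81
235 281 399 86
240 280 399 89
245 279 399 88
250 279 399 69
255 280 399 36
260 280 399 20
265 278 399 14
top [(200, array([ 0.035 , -0.0009])), (205, array([ 0.032 , -0.0009])), (210, array([ 0.0289, -0.0009])), (215, array([ 0.0259, -0.0009]))] [array([ 0.0096, -0.0275]), array([0.0095, 0.0264])] jar [ 0.0145 -0.0008]
```

View pics/c11.png

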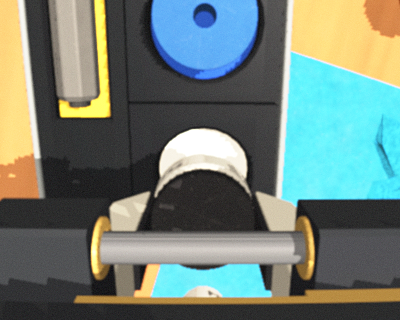

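The jar is centred over the white cutout, with the rim top at (322,208). The offset is about 1 mm, so I lower and release.

In the tool's units: -0.1 m / 0.8 = -0.125, 0.052 m / 0.8 = 0.065.

Call:
creep_tool(offsets={"moves":[[0.03,0.0013,0.0006,0.025,0,0,0],[0.03,0.0013,0.0006,0.0438,0,0,0],[0.03,0.0013,0.0006,0.0575,0,0,0],[0.03,0.0013,0.0006,0.065,0,0,0],[0.03,0.0013,0.0006,0.0663,0,0,0],[0.064,0.0013,0.0006,0.0663,0,0,0],[0.064,0.0013,0.0006,0.0663,0,0,0],[0.064,0.0013,0.0006,0.0663,0,0,0],[0.064,0.0013,0.0006,0,0,0,0],[0.064,0.0013,0.0006,-0.0625,0,0,0],[0.064,0.0013,0.0006,-0.125,0,0,0],[0.064,0.0013,0.0006,-0.125,0,0,0]]})

```text
time_s: 28.9
eef_pos: [0.5075, 0.128, 0.2031]
tool_rot: [0.636, 0.771, 0.003, 0.002]
ft_force: [-1.0, 0.4, -0.6]
opening: 0.064
grasp_force: 0.0
```

Call:
creep_tool(offsets={"moves":[[0.064,-0.0625,-0.0625,-0.075,0,0,0],[0.064,-0.125,-0.125,-0.075,0,0,0],[0.064,-0.1875,-0.15,-0.075,0,0,0],[0.064,-0.25,-0.15,-0.075,0,0,0],[0.064,-0.25,-0.15,-0.075,0,0,0]]})

```text
time_s: 29.52
eef_pos: [0.4245, -0.0953, 0.2596]
tool_rot: [0.639, 0.769, 0.001, 0.001]
ft_force: [0.2, 0.4, -0.5]
opening: 0.0637
grasp_force: 0.0
```

```bash
python3 - <<'E'
from h import *
import pickle
S=snap('scene');T=snap('top')
a=cv2.resize(S['color'][200:330,160:460],(780,338));b=cv2.resize(T['color'][220:305,175:435],(780,255))
cv2.imwrite('pics/c12.png',np.vstack([a,b])[:,:,::-1])
T0=pickle.load(open('c0.pkl','rb'))['top'];print(blob(T0,'K',399,234,12)[0],blob(T,'K',399,234,12)[0])
E
```

```text
[398.5 233.5] [391. 224.]
```

View pics/c12.png

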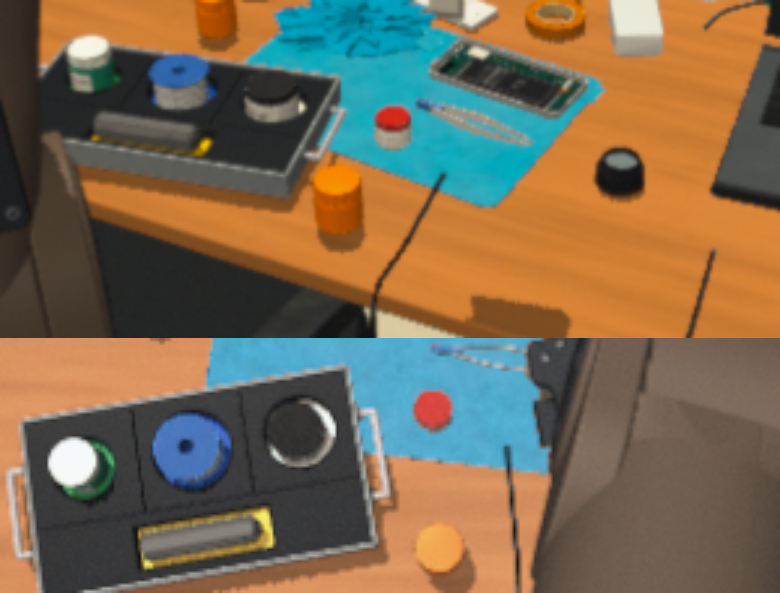

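All the items look seated, with the red jar upright on the mat and the loupe untouched (the arm hides it in the top view). As a final check I triangulate the cap heights, then hand in.

```bash
python3 - <<'E'
from h import *
np.set_printoptions(precision=4,suppress=True)
S=snap('scene');T=snap('top')
for n,t,s in [('reel',(175+190/3,220+(450-338)/3),(160+179/2.6,200+73/2.6)),('flux',(175+300/3,220+(432-338)/3),(160+273/2.6,200+81/2.6)),('paste',(175+73/3,220+(462-338)/3),(160+90/2.6,200+48/2.6)),('torch',(175+202/3,220+(538-338)/3),(160+147/2.6,200+131/2.6)),('loupeS',None,(160+620/2.6,200+160/2.6))]:
    if t: print(n,*tri(ray(T,*t),ray(S,*s)))
print(blob(S,'K',398,264,18)[0],'start ~(398,266)')
E
```

```text
reel [0.4832 0.2107 0.0482] 0.00021352718555415505
flux [0.4984 0.1208 0.0552] 0.0012431040393585807
paste [0.4716 0.3014 0.0581] 0.0024689510104518066
torch [0.4136 0.2005 0.033 ] 0.00027270506297833087
[398. 266.] start ~(398,266)
```

The flux height reads a bit high (55 mm against 47 mm) from a rough pixel pick, and I've used up the pictures. I'll probe its cap with the closed fingertips instead.

In the tool's units: 0.2 m / 0.8 = 0.25, 0.12 m / 0.8 = 0.15.

Call:
creep_tool(offsets={"moves":[[0.01,0.075,0.05,0,0,0,0],[0.01,0.15,0.1,0,0,0,0],[0.01,0.225,0.15,0,0,0,0],[0.01,0.25,0.15,0,0,0,0],[0.01,0.25,0.15,0.0375,0,0,0],[0.01,0.25,0.15,0.1125,0,0,0],[0.01,0.25,0.15,0.175,0,0,0],[0.01,0.25,0.15,0.2125,0,0,0],[0.01,0.25,0.15,0.23,0,0,0],[0.01,0.25,0.15,0.235,0,0,0],[0.01,0.25,0.15,0.235,0,0,0]]}, squeeze=10)

```text
time_s: 31.1
eef_pos: [0.5058, 0.1283, 0.0723]
tool_rot: [0.636, 0.771, 0.001, 0.0]
ft_force: [-0.3, -0.3, 1.0]
opening: 0.0098
grasp_force: 0.0
```

Call:
creep_tool(offsets={"moves":[[0.01,0,0,0.0038,0,0,0],[0.01,0,0,0.0038,0,0,0],[0.01,0,0,0.0038,0,0,0]]})

```text
time_s: 31.48
eef_pos: [0.5055, 0.1279, 0.069]
tool_rot: [0.636, 0.771, 0.001, 0.0]
ft_force: [0.2, 0.0, -0.2]
opening: 0.0095
grasp_force: 0.0
```

In the tool's units: 0.003 m / 0.8 = 0.0038.

Call:
creep_tool(offsets={"moves":[[0.01,0,0,0.0038,0,0,0],[0.01,0,0,0.0038,0,0,0],[0.01,0,0,0.0038,0,0,0]]})

```text
time_s: 31.85
eef_pos: [0.5054, 0.1277, 0.0656]
tool_rot: [0.637, 0.771, 0.0, 0.0]
ft_force: [-0.8, 0.7, -0.1]
opening: 0.0103
grasp_force: 0.0
```

Call:
creep_tool(offsets={"moves":[[0.01,0,0,0.0025,0,0,0],[0.01,0,0,0.0025,0,0,0],[0.01,0,0,0.0025,0,0,0]]})

```text
time_s: 32.22
eef_pos: [0.5056, 0.1277, 0.0641]
tool_rot: [0.637, 0.771, 0.001, 0.0]
ft_force: [-2.0, -1.0, 8.6]
opening: 0.0099
grasp_force: 4.4
```

Contact came at a tip height of 47 mm, which is the expected height for a fully seated jar (13 + 34). I'll retreat and hand in.

In the tool's units: -0.16 m / 0.8 = -0.2, -0.11 m / 0.8 = -0.1375.

Call:
creep_tool(offsets={"moves":[[0.01,0,0,-0.0625,0,0,0],[0.01,0,0,-0.1375,0,0,0],[0.01,0,0,-0.2,0,0,0],[0.01,0,0,-0.2,0,0,0],[0.01,0,0,-0.2,0,0,0],[0.01,0,0,-0.2,0,0,0],[0.01,0,0,-0.2,0,0,0]]})

```text
time_s: 33.1
eef_pos: [0.5047, 0.1275, 0.2227]
tool_rot: [0.637, 0.771, -0.001, 0.0]
ft_force: [-0.2, -0.5, 0.9]
opening: 0.0095
grasp_force: 0.0
```

```bash
python3 -c "
from cell import *
print(sign_off())"
```

```text
the job is handed in; nothing more can be done
None
```

I packed the reel, flux jar, paste jar and torch in their own cutouts, stood the grease jar upright on the mat, left the loupe untouched, and handed in at about 33 s; `sign_off()` returned no verdict, and I viewed 15 pictures, one over the limit of 14.

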